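Turn the bench turntable to bring the sensor head to the front

ROBOT

A 6-joint arm with a two-finger parallel gripper is mounted at the origin on the work surface. World frame = base frame: x ahead of the robot, y to its left, z up, the work surface at z = 0. Lengths are in mm, angles in rad, forces in N, time in s.
With the tool pointing down it reaches from about 275 to 750 mm from the base axis. Payload 10.2 kg.
Tool frame: the origin (TCP) lies midway between the tips of the shut fingers; the grasp point (between the pads) lies 19 mm behind it (ctrl.tcp_to_grasp is the z of the grasp point in the tool frame, in mm); z points along the fingers, y is the direction in which the jaws open and shut (so a half turn about z gives the same grasp; the last joint's range is limited). The gripper opens to 85 mm and grips with 20 to 120 N. Pads are 22 mm wide; open, the fingers measure 114 mm over their backs; the gripper's body (76 mm by 85 mm) begins 54 mm behind the grasp point. The pads swing forward as they close: fully open they stand 13 mm farther back than shut.
Start: joints at [-1.378, 0.313, 1.498, -0, 1.331, -0.223], TCP at [212.047, -480.278, 231.294] pointing down, gripper open.
Joint ranges: [-2.94, 2.94], [-0.97, 2.17], [0.19, 2.56], [-1.23, 4.37], [0.02, 3.11], [-2.88, 2.88]. Speed limits (rad/s): [2.39, 2.39, 3.01, 3.14, 3.14, 3.14].

INTERFACE

Orientations are given as a unit quaternion [w, x, y, z].
In Python, from rig import sensors, capture, order, ctrl gives the robot as it stands. The module is installed in compiled form; this text tells all that it offers.
- The arm moves only by the tool play_rows, never from a script. Its argument "deltas" is a list of rows, each a list of 7 numbers: the shift along the world's x, y, z in units of 40 mm (1.0 is 40 mm), then the turn, a rotation vector about the world's x, y, z in units of 6 degrees (1.0 is 6 degrees), then the opening, from -1 (shut) to 1 (fully open). A call has 1 to 8 rows; each row shifts and turns the commanded pose from where the row before left it; what a row does not reach is not made up. A row lasts 1/12 s, in which the tool goes at most 41.7 mm and 7.16 degrees, less where a joint would pass 70% of its speed; a pose out of reach is approached as far as the arm can. A call is refused whole if a number of a shift passes 1 or a number of a turn 1, either way. A call with a gripper value outside its range is refused whole. The fingers move at their own pace and stop on an object; "squeeze" is the grip in N (left out, the last holds). Time passes only in rows, so rows that do not move let the fingers close. It gives the time, the measured TCP pose, the force and the opening at its end, in the units of the state.
- sensors.sense(): the state, without advancing time (a new reading comes with each control period).
- capture(name): name is "side" or "top"; returns a dict with "pixels" (480x640x3 uint8, red, green, blue), "z_map" (480x640 float32, mm along the optical axis (not along the pixel's ray), 0 where there is no reading), "fx", "fy", "cx", "cy" (pixels), "eye" and "rotation" of the camera in the world. Camera axes: x right, y down, z forward; pixel columns grow to the right and rows downward; lengths in mm; the calibration is good to about 2 mm. A picture is of the moment at which its call begins.
- order.finish_job(): hands the job in, once; it reports no verdict.
The state is a dict: "time_s": time; "joints": joint angles; "dq": joint speeds; "tau": joint torques, N m; "eef_pos": TCP position; "ee_rot": TCP orientation; "force": force on the tool from outside, world axes, zero at the start; "wrist_torque": the same for the moment, N m; "grip_width": opening from 0.0 (shut) to 1.0 (fully open).
Only numpy, scipy, OpenCV 4.12 (cv2) and the standard library are available. Lean on these libraries where they do the work, as an engineer would, in place of code of your own. Each camera call takes 0.05 s, during which the arm holds its last target. There are 200 camera calls.

TASK

Bring the assembled sensor head (the mushroom-shaped one: a tube with a wide cap on it) round to the front: with the fingers, gently push the turntable round by its rim or the pegs on the rim until the sensor head stands in line with the pointer that sticks out from the turntable's foot. Grip and lift nothing: do not touch the things standing on the turntable, let them ride along, and leave the things lying around on the bench where they are.

Things in the scene. Friction and masses are not known exactly. Their poses are not given: they have to be found in the camera images.
- turntable_base: Fixed black round foot (radius 125 mm) of a bench turntable. Origin: on the turntable's axis at bench level, z up. A tongue runs out from under the disc along the foot's own -x direction, roughly towards the robot, and carries the pointer; that side is the front.
- pointer (a point): Point of the pointer: an aluminium block with a pointed inner end, fixed to the foot's tongue. The block reaches from 159 to 201 mm from the axis, its top 38 mm above the bench. This point: its inner end, at the top, 159 mm from the axis.
- disc (a point): Centre of the top face of the turning plywood disc: radius 153 mm, top 40 mm above the bench. Six upright steel pegs of diameter 16 mm stand near its edge, 60 degrees apart on a circle of radius 140 mm, their tops 74 mm above the bench.
- turntable (a joint): Turning of the disc, rad, positive anticlockwise seen from above. At value q the pegs stand at q + k*60 degrees (k = 0..5), anticlockwise from the foot's -x direction (the pointer). Turns at least 5.5 rad either way from the start, with a drag of about 1 to 2 N at the pegs, and stops where it is left.
- sensor_head: The assembled sensor head, mushroom-shaped: a grey tube (30 mm wide, with a 40 mm foot flange and a dark collar) carrying a wide flared blue cap of diameter 54 mm with a small round circuit board on top; 59 mm tall. It stands loose on the disc, its underside 40 mm above the bench, about 65 mm (55 to 76) from the disc's centre, and rides along as the disc turns. Origin: centre of its underside, z up.
- bare_tube: Bare grey tube with a dark collar, a dark mouth and no cap, 40 mm wide at foot, 46 mm tall. It stands loose on the disc, its underside 40 mm above the bench, about 65 mm (55 to 76) from the disc's centre, and rides along as the disc turns. Origin: centre of its underside.
- bare_cap: Bare flared blue cap with no tube, dark inside, 54 mm wide, 24 mm tall. It stands loose on the disc, its underside 40 mm above the bench, about 65 mm (55 to 76) from the disc's centre, and rides along as the disc turns. Origin: centre of its underside.
- screw_jar: Small glass jar with a white lid, 42 mm wide, 44 mm tall. It stands loose on the disc, its underside 40 mm above the bench, about 65 mm (55 to 76) from the disc's centre, and rides along as the disc turns. Origin: centre of its underside.
- steel_puck: Flat steel puck, 50 mm wide, 10 mm tall. It stands loose on the disc, its underside 40 mm above the bench, about 65 mm (55 to 76) from the disc's centre, and rides along as the disc turns. Origin: centre of its underside.
- steel_disc: Bystander: bare metal disc, 68 mm wide, 8 mm thick, lying on a cardboard sheet on the left of the bench. Origin: centre of its underside.
- round_board: Bystander: round green circuit board, 64 mm wide, about 7 mm thick, on the cardboard. Origin: centre of its underside.
- screwdriver: Bystander: screwdriver lying on the right of the bench. Origin: under its middle.
- pipe_fitting: Bystander: white pipe fitting standing on the right, 60 mm wide, 80 mm tall. Origin: centre of its underside.
There are look-alikes about, which are no part of the job. What is shaped like the steel_puck but purple or yellow is not meant.

How it is judged:
By the outcome, as a careful person would: the job done as asked, in the order asked, and still so for the second after the job is handed in, with the robot touching nothing.
It also fails if it takes over 64 s, if anything falls off the work surface, if the arm or the gripper's body presses on something with over 40 N, if the wrist force passes 120 N, or if a joint passes its speed limit or range.

## Working session

There is one attempt and no reset: what is moved stays moved. The work goes in short steps, Python scripts to look and compute and a tool call to move; the robot and the scene stay as the last step left them, time stands still between calls to the robot, and variables do not carry over. Pictures are saved under pics/ and viewed, about 8 in all and at most 12, crops included, and the job is handed in when it is done.

Besides the shell and the picture viewer there is one more tool, called after "Call:" by a JSON object that holds its "name" and its "arguments". play_rows: Moves the arm, as the interface text tells. Its arguments: {"type":"object","properties":{"deltas":{"type":"array","items":{"type":"array","items":{"type":"number"}}},"squeeze":{"type":"number"}},"required":["deltas"]}

```bash
mkdir -p pics; cat > h.py <<'E'
import numpy as np,cv2
from rig import sensors,capture,order,ctrl
def world(c):
    z=c["z_map"].astype(float);v,u=np.mgrid[:480,:640]
    p=np.stack([(u-c["cx"])/c["fx"]*z,(v-c["cy"])/c["fy"]*z,z],-1)
    w=p@np.array(c["rotation"]).T+np.array(c["eye"]);w[z==0]=np.nan
    return w
def save(c,n):cv2.imwrite("pics/"+n,c["pixels"][:,:,::-1])
E
python3 - <<'E'
from h import *
for n in("top","side"):
    c=capture(n);save(c,n+"0.png");np.savez(n+"0.npz",w=world(c),px=c["pixels"]);print(n,c["eye"],c["rotation"],c["fx"])
s=sensors.sense();print(s)
E
```

```text
Traceback (most recent call last):
  File "h.py", line 6, in world
    w=p@np.array(c["rotation"]).T+np.array(c["eye"]);w[z==0]=np.nan
      ~^~~~~~~~~~~~~~~~~~~~~~~~~~
ValueError: matmul: Input operand 1 has a mismatch in its core dimension 0, with gufunc signature (n?,k),(k,m?)->(n?,m?) (size 4 is different from 3)
```

View pics/top0.png

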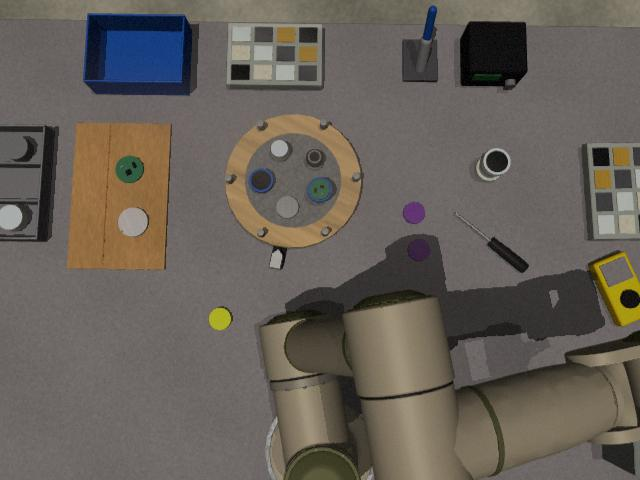

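```bash
sed -i 's/np.array(c\["rotation"\]).T/R(c).T/' h.py; cat >> h.py <<'E'
from scipy.spatial.transform import Rotation
def R(c):
    q=np.array(c["rotation"]);return Rotation.from_quat(q[[1,2,3,0]]).as_matrix()
E
python3 - <<'E'
from h import *
for n in("top","side"):
    c=capture(n);save(c,n+"0.png");w=world(c);np.savez(n+"0.npz",w=w,px=c["pixels"]);print(n,c["eye"],c["rotation"],c["fx"])
    if n=="top":
        cv2.imwrite("pics/crop0.png",cv2.resize(c["pixels"][105:275,210:380,::-1],None,fx=3.5,fy=3.5,interpolation=cv2.INTER_CUBIC))
        for nm,(u,v) in dict(head=(320,189),cap=(261,181),tube=(315,157),jar=(279,149),puck=(287,207),ptr=(277,257),ctr=(294,182),p1=(263,125),p2=(324,125),p3=(357,177),p4=(326,230),p5=(263,232),p6=(231,179)).items():print(nm,w[v,u].round(1))
s=sensors.sense();print(s)
E
```

```text
top [ 299.24297304    8.24973055 1366.92349248] [-0.04370404  0.71047329 -0.70098523  0.04401565] 604.8066048454266
head [558.    9.2  98.1]
cap [581.3 139.1  62.9]
tube [629.6  20.9  91.4]
jar [647.5  99.4  86.6]
puck [526.1  81.4  51.9]
ptr [416.4 102.   38.3]
ctr [585.3  67.6  38.4]
p1 [705.3 136.9  72.3]
p2 [706.1   2.3  75.5]
p3 [590.8 -71.2  73.4]
p4 [473.4  -5.   71.9]
p5 [466.8 130.7  75. ]
p6 [583.8 204.4  67.9]
side [ 138.30883022 -746.70485819  587.26515217] [-0.46633655  0.85969958 -0.18319174  0.09943656] 457.1567687945703
{'time_s': 0.15, 'joints': array([-1.37837031e+00,  3.13342198e-01,  1.49824840e+00,  1.66616707e-05,
        1.33101860e+00, -2.23428642e-01]), 'dq': array([ 4.99907527e-04, -3.00422391e-03, -2.33763902e-03,  9.64915399e-04,
        9.36357684e-05,  4.22361848e-04]), 'tau': array([ 9.62465783e-04, -4.12369537e+01, -2.59796834e+01, -1.45392855e-04,
        3.24604785e-03,  3.13121177e-05]), 'eef_pos': array([ 212.02650336, -480.07060103,  230.86126957]), 'ee_rot': array([-5.08088100e-04,  9.78461165e-01,  2.06430350e-01,  1.59691262e-05]), 'force': array([ 0.36492047,  0.04145138, -0.25743569]), 'wrist_torque': array([-0.00084583,  0.03409995,  0.05332421]), 'grip_width': 1.0014894245677335}
```

View pics/crop0.png

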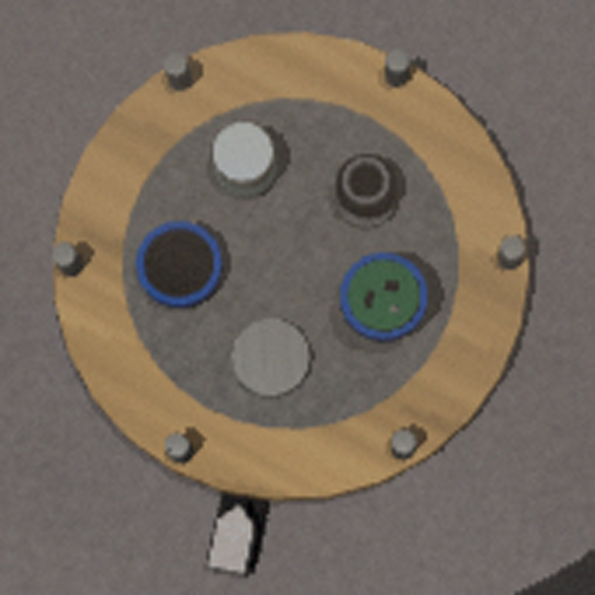

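View pics/side0.png

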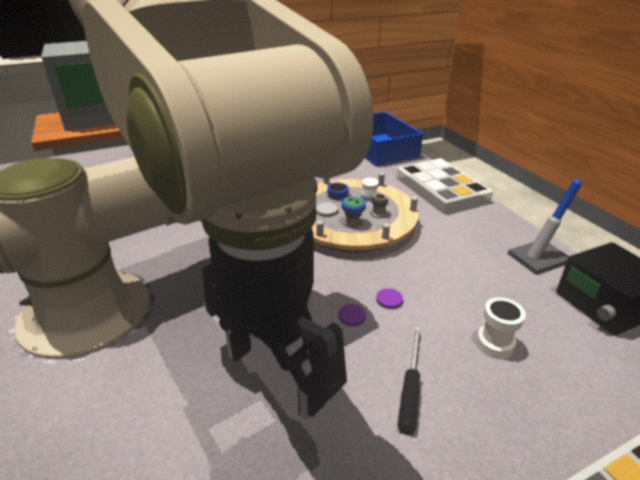

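```bash
cat >> h.py <<'E'
def measure(w,px,C=None,ptr=None):
    z=w[...,2];hsv=cv2.cvtColor(px,cv2.COLOR_RGB2HSV)
    if C is None:
        m=(np.abs(z-40)<6)&(np.hypot(w[...,0]-585,w[...,1]-66)<165)&(hsv[...,1]>70)
        k=cv2.convexHull(np.argwhere(m)[:,::-1].astype(np.int32))[:,0]
        P=w[k[:,1],k[:,0]][:,:2]
        from scipy.optimize import least_squares
        f=least_squares(lambda a:np.hypot(*(P-a[:2]).T)-a[2],[585,66,153],loss="soft_l1");print("disc fit",f.x.round(1),len(P));C=f.x[:2]
    d=w[...,:2]-C;r=np.hypot(d[...,0],d[...,1]);a=np.arctan2(d[...,1],d[...,0])
    if ptr is None:
        m=(r>155)&(r<206)&(z>28)&(z<46)&(px.min(-1)>120)&(np.abs(np.arctan2(np.sin(a-np.pi),np.cos(a-np.pi)))<.6)
        c=d[m].mean(0);ptr=np.arctan2(c[1],c[0]);print("ptr n",m.sum(),"r",np.hypot(*c).round(1),"r range",r[m].min(),r[m].max(),"z",np.median(z[m]))
    m=(r<105)&(z>86)&(z<106)&(hsv[...,1]>90)&(hsv[...,0]>35)&(hsv[...,0]<135)
    h=(lambda q:(q.min(0)+q.max(0))/2)(d[m]);ha=np.arctan2(h[1],h[0])
    deg=lambda x:(np.degrees(x)+180)%360-180
    print("C",C.round(1),"ptr",deg(ptr).round(1),"head",(h+C).round(1),"r",np.hypot(*h).round(1),"size",np.ptp(d[m],axis=0),"ang rel ptr",deg(ha-ptr).round(2))
    m=((r>125)&(r<155)&(z>64)&(z<82)).astype(np.uint8);n,l=cv2.connectedComponents(m)
    for i in range(1,n):
        q=d[l==i]
        if len(q)<12:continue
        q=q.mean(0);print("peg",(q+C).round(0),np.hypot(*q).round(0),"rel",deg(np.arctan2(q[1],q[0])-ptr).round(1))
    return C,ptr
E
python3 - <<'E'
from h import *
d=np.load("top0.npz");C,p=measure(d["w"],d["px"])
E
```

```text
disc fit [590.5  70.6 152. ] 48
ptr n 162 r 182.2 r range 161.54433070103835 199.99668154459232 z 38.135791619820225
C [590.5  70.6] ptr 169.2 head [559.2  11.4] r 67.0 size [53.8476224  51.61838312] ang rel ptr 72.9
peg [713.   5.] 139.0 rel 162.4
peg [709. 144.] 139.0 rel -137.5
peg [594. -69.] 139.0 rel 102.2
peg [586. 210.] 140.0 rel -77.3
peg [471.  -3.] 140.0 rel 42.3
peg [467. 137.] 140.0 rel -17.5
```

Candidates for the sensor head are the blue ring with a green board on top at (320,189), the bare cap with a dark inside at (261,181), the bare tube at (315,157), and the loose round board on the cardboard at (130,169). I choose (320,189): the crop shows the green board on the cap, and it measures 98 mm high, which matches 40+59. The pointer block is at (277,257). The disc has to turn 72.9° clockwise. I'll push the peg at (467,137) away from the robot.

Call:
{"name": "play_rows", "arguments": {"deltas": [[0.36,0.91,0,0,0,0.4,-1],[0.36,0.91,0,0,0,0.4,-1],[0.36,0.91,0,0,0,0.4,-1],[0.36,0.91,0,0,0,0.4,-1],[0.36,0.91,0,0,0,0.4,-1],[0.36,0.91,0,0,0,0.4,-1],[0.36,0.91,0,0,0,0.4,-1],[0.36,0.91,0,0,0,0.4,-1]]}}

```text
time_s: 0.82
eef_pos: [327.3, -187.2, 231.3]
ee_rot: [0.0, 0.93, 0.367, 0.0]
force: [0.2, -0.5, 0.6]
grip_width: 0.001
```

Call:
{"name": "play_rows", "arguments": {"deltas": [[0.36,0.91,0,0,0,0.4,-1],[0.36,0.91,0,0,0,0.4,-1],[0.36,0.91,0,0,0,0.4,-1],[0.36,0.91,0,0,0,0.4,-1],[0.36,0.91,0,0,0,0.4,-1],[0.36,0.91,0,0,0,0.4,-1],[0.36,0.91,0,0,0,0.4,-1],[0,0,0,0,0,0,-1]]}}

```text
time_s: 1.48
eef_pos: [428.9, 70.8, 231.1]
ee_rot: [-0.001, 0.865, 0.502, 0.0]
force: [0.4, -0.3, 0.2]
grip_width: -0.004
```

Call:
{"name": "play_rows", "arguments": {"deltas": [[0.3,0.43,0,0,0,0,-1],[0.3,0.43,-0.4,0,0,0,-1],[0,0,-0.8,0,0,0,-1],[0,0,-0.9,0,0,0,-1],[0,0,-0.9,0,0,0,-1],[0,0,-0.8,0,0,0,-1],[0,0,-0.4,0,0,0,-1],[0,0,-0.22,0,0,0,-1]]}}

```text
time_s: 2.15
eef_pos: [450.7, 99.9, 52.2]
ee_rot: [-0.001, 0.867, 0.499, -0.002]
force: [0.5, 0.0, 0.3]
grip_width: 0.003
```

```bash
python3 - <<'E'
from h import *
print(sensors.sense()["eef_pos"],sensors.sense()["force"])
C=np.array([590.2,70.7])
for t in np.arange(165.7,86,-6.6):
    a=np.radians(t);print(round(t,1),(C+141*np.array([np.cos(a),np.sin(a)])).round(1))
c=capture("side");save(c,"side1.png")
E
```

```text
[450.69478186  99.90314242  52.22105696] [0.45584794 0.03042355 0.27060635]
165.7 [453.6 105.5]
159.1 [458.5 121. ]
152.5 [465.1 135.8]
145.9 [473.4 149.8]
139.3 [483.3 162.6]
132.7 [494.6 174.3]
126.1 [507.1 184.6]
119.5 [520.8 193.4]
112.9 [535.3 200.6]
106.3 [550.6 206. ]
99.7 [566.4 209.7]
93.1 [582.6 211.5]
86.5 [598.8 211.4]
```

View pics/side1.png

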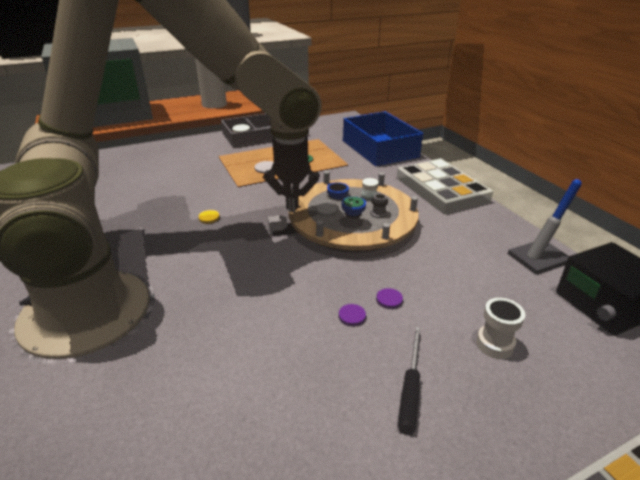

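The side view shows the shut fingers at (290,195), over the rim beside the pointer and clear of the pegs and of everything standing on the disc. I start the push.

Call:
{"name": "play_rows", "arguments": {"deltas": [[0.045,0.112,0,0,0,0,-1],[0.045,0.112,0,0,0,0,-1],[0.045,0.112,0,0,0,0,-1],[0.045,0.112,0,0,0,0,-1],[0.045,0.112,0,0,0,0,-1],[0.045,0.112,0,0,0,0,-1],[0.045,0.112,0,0,0,0,-1],[0.045,0.112,0,0,0,0,-1]]}}

```text
time_s: 2.87
eef_pos: [466.7, 136.4, 54.6]
ee_rot: [0.0, 0.867, 0.499, 0.0]
force: [1.0, -2.5, 0.2]
grip_width: -0.002
```

Call:
{"name": "play_rows", "arguments": {"deltas": [[0.052,0.088,0,0,0,-0.27,-1],[0.052,0.088,0,0,0,-0.27,-1],[0.052,0.088,0,0,0,-0.27,-1],[0.052,0.088,0,0,0,-0.27,-1],[0.062,0.08,0,0,0,-0.27,-1],[0.062,0.08,0,0,0,-0.27,-1],[0.062,0.08,0,0,0,-0.27,-1],[0.062,0.08,0,0,0,-0.27,-1]]}}

```text
time_s: 3.53
eef_pos: [484.6, 163.3, 54.4]
ee_rot: [-0.0, 0.918, 0.397, -0.0]
force: [-0.1, -1.6, 0.5]
grip_width: 0.0
```

```bash
python3 - <<'E'
from h import *
c=capture("top");save(c,"top1.png")
print(sensors.sense()["eef_pos"]);measure(world(c),c["pixels"],np.array([590.2,70.7]),np.radians(169.2))
E
```

```text
[485.09733346 163.70533617  54.48316607]
C [590.2  70.7] ptr 169.2 head [540.7  25. ] r 67.3 size [53.29712071 49.51726408] ang rel ptr 53.51
peg [726. 100.] 139.0 rel -157.1
peg [683. -33.] 140.0 rel 142.7
peg [633. 203.] 140.0 rel -97.2
peg [547. -62.] 140.0 rel 82.8
peg [453.  42.] 140.0 rel 22.7
```

Call:
{"name": "play_rows", "arguments": {"deltas": [[0.071,0.073,0,0,0,-0.27,-1],[0.071,0.073,0,0,0,-0.27,-1],[0.071,0.073,0,0,0,-0.27,-1],[0.071,0.073,0,0,0,-0.27,-1],[0.078,0.064,0,0,0,-0.27,-1],[0.078,0.064,0,0,0,-0.27,-1],[0.078,0.064,0,0,0,-0.27,-1],[0.078,0.064,0,0,0,-0.27,-1]]}}

```text
time_s: 4.25
eef_pos: [508.3, 185.1, 54.3]
ee_rot: [-0.0, 0.957, 0.291, -0.0]
force: [-0.7, -1.2, -1.1]
grip_width: 0.002
```

Call:
{"name": "play_rows", "arguments": {"deltas": [[0.086,0.055,0,0,0,-0.27,-1],[0.086,0.055,0,0,0,-0.27,-1],[0.086,0.055,0,0,0,-0.27,-1],[0.086,0.055,0,0,0,-0.27,-1],[0.091,0.045,0,0,0,-0.27,-1],[0.091,0.045,0,0,0,-0.27,-1],[0.091,0.045,0,0,0,-0.27,-1],[0.091,0.045,0,0,0,-0.27,-1]]}}

```text
time_s: 4.92
eef_pos: [536.6, 201.1, 54.3]
ee_rot: [-0.0, 0.983, 0.181, -0.001]
force: [-2.2, -0.5, 0.3]
grip_width: -0.003
```

Call:
{"name": "play_rows", "arguments": {"deltas": [[0.096,0.034,0,0,0,-0.27,-1],[0.096,0.034,0,0,0,-0.27,-1],[0.096,0.034,0,0,0,-0.27,-1],[0.096,0.034,0,0,0,-0.27,-1],[0.099,0.023,0,0,0,-0.27,-1],[0.099,0.023,0,0,0,-0.27,-1],[0.099,0.023,0,0,0,-0.27,-1],[0,0,0,0,0,0,-1]]}}

```text
time_s: 5.58
eef_pos: [564.4, 209.3, 54.3]
ee_rot: [-0.0, 0.997, 0.084, -0.0]
force: [0.3, 0.9, 0.2]
grip_width: 0.002
```

```bash
python3 - <<'E'
from h import *
c=capture("top");save(c,"top2.png")
e=sensors.sense()["eef_pos"];print(e,np.degrees(np.arctan2(e[1]-70.7,e[0]-590.2)),np.hypot(e[1]-70.7,e[0]-590.2));measure(world(c),c["pixels"],np.array([590.2,70.7]),np.radians(169.2))
E
```

```text
[564.08005735 209.19521217  54.28595579] 100.68042638039854 140.93677731049624
C [590.2  70.7] ptr 169.2 head [523.4  66.3] r 67.0 size [53.28843836 51.54341177] ang rel ptr 14.54
peg [715.   9.] 139.0 rel 164.4
peg [706. 148.] 140.0 rel -135.5
peg [599. -69.] 140.0 rel 104.4
peg [474.  -7.] 140.0 rel 44.4
peg [465. 133.] 140.0 rel -15.5
```

View pics/top2.png

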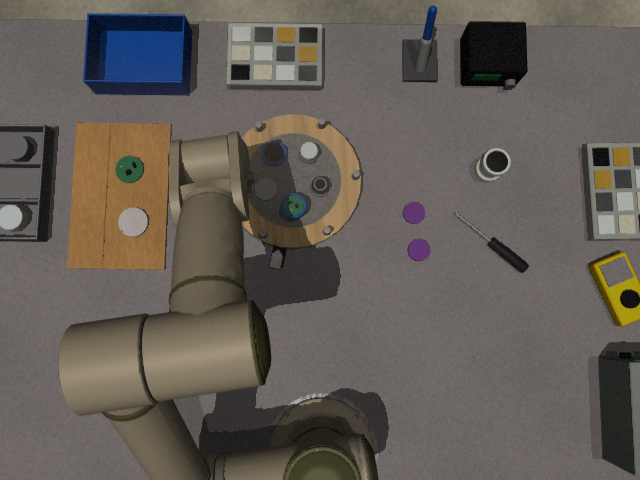

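The top view shows the head at (294,206), 14.5° short of the pointer at (277,257), with all items riding along. I continue.

Call:
{"name": "play_rows", "arguments": {"deltas": [[0.1,0.015,0,0,0,-0.27,-1],[0.12,0.015,0,0,0,-0.27,-1],[0.12,0.012,0,0,0,-0.27,-1],[0.12,0.008,0,0,0,-0.27,-1],[0.12,0.004,0,0,0,-0.27,-1],[0.12,0,0,0,0,-0.27,-1],[0.12,0,0,0,0,-0.27,-1],[0,0,0,0,0,0,-1]]}}

```text
time_s: 6.3
eef_pos: [597.1, 211.1, 54.3]
ee_rot: [-0.0, 1.0, -0.015, 0.0]
force: [0.1, 0.1, 0.7]
grip_width: 0.001
```

```bash
python3 - <<'E'
from h import *
c=capture("top");save(c,"top3.png")
e=sensors.sense()["eef_pos"];print(e,np.degrees(np.arctan2(e[1]-70.7,e[0]-590.2)),np.hypot(e[1]-70.7,e[0]-590.2));measure(world(c),c["pixels"],np.array([590.2,70.7]),np.radians(169.2))
E
```

```text
[596.83066313 211.11502905  54.32887867] 87.29639337405457 140.57149809485134
C [590.2  70.7] ptr 169.2 head [523.6  82.5] r 67.6 size [52.87870281 53.57092986] ang rel ptr 0.77
peg [721. 118.] 140.0 rel -149.2
peg [697. -19.] 140.0 rel 150.9
peg [566. -67.] 140.0 rel 90.8
peg [483. 161.] 140.0 rel -29.3
peg [459.  23.] 140.0 rel 30.8
```

Call:
{"name": "play_rows", "arguments": {"deltas": [[0.06,-0.002,0,0,0,0,-1],[0,0,0,0,0,0,-1],[0,0,0,0,0,0,-1],[-0.2,0.03,0,0,0,0,-1],[-0.1,0.02,0,0,0,0,-1],[0,0,0.6,0,0,0,-1],[0,0,0.9,0,0,0,-1],[0,0,0.9,0,0,0,-1]]}}

```text
time_s: 7.02
eef_pos: [586.6, 213.0, 151.2]
ee_rot: [0.0, 1.0, -0.015, -0.001]
force: [1.2, 0.1, 0.0]
grip_width: 0.001
```

Call:
{"name": "play_rows", "arguments": {"deltas": [[0,0,0.9,0,0,0,-1],[-0.3,0.6,0.4,0,0,0,-1],[-0.5,0.8,0,0,0,0,-1],[-0.5,0.8,0,0,0,0,-1],[-0.5,0.8,0,0,0,0,-1],[-0.5,0.8,0,0,0,0,-1],[0,0,0,0,0,0,-1],[0,0,0,0,0,0,-1]]}}

```text
time_s: 7.68
eef_pos: [494.1, 366.4, 202.6]
ee_rot: [-0.0, 1.0, -0.013, 0.0]
force: [0.7, 0.0, 0.5]
grip_width: 0.003
```

```bash
python3 - <<'E'
from h import *
c=capture("top");w=world(c)
cv2.imwrite("pics/crop4.png",cv2.resize(c["pixels"][80:340,60:400,::-1],None,fx=2.2,fy=2.2,interpolation=cv2.INTER_CUBIC))
print(sensors.sense()["eef_pos"]);measure(w,c["pixels"]);measure(w,c["pixels"],np.array([590.2,70.7]),np.radians(169.2))
E
```

```text
[495.0601852  365.23805523 202.57161409]
disc fit [590.6  70.7 152. ] 54
ptr n 114 r 178.2 r range 161.52533619530024 198.12865289264482 z 37.64138817317291
C [590.6  70.7] ptr 169.9 head [523.5  83.5] r 68.3 size [52.34153596 51.82872281] ang rel ptr -0.64
peg [722. 117.] 139.0 rel -150.4
peg [696. -20.] 139.0 rel 149.5
peg [615. 208.] 139.0 rel -90.2
peg [565. -67.] 140.0 rel 89.4
peg [484. 161.] 140.0 rel -30.4
peg [459.  25.] 140.0 rel 29.4
C [590.2  70.7] ptr 169.2 head [523.5  83.5] r 67.9 size [52.34153596 51.82872281] ang rel ptr -0.04
peg [722. 117.] 140.0 rel -149.7
peg [696. -20.] 139.0 rel 150.3
peg [615. 208.] 139.0 rel -89.6
peg [565. -67.] 140.0 rel 90.2
peg [484. 161.] 139.0 rel -29.8
peg [459.  25.] 139.0 rel 30.1
```

View pics/crop4.png

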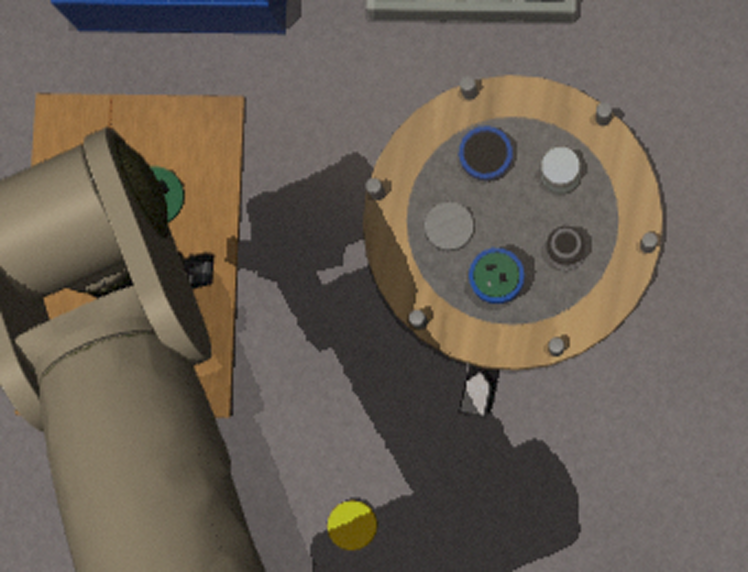

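The last view shows the head at crop pixel (496,275), in line with the axis and the pointer at (478,392). All five items are upright and the arm is clear. I hand in.

```bash
python3 -c "
from rig import order
print(order.finish_job())"
```

```text
the job is handed in; nothing more can be done
None
```

The sensor head now stands in line with the pointer, and I have handed the job in. I pushed one rim peg with the shut fingers until the disc had turned about 73° clockwise, then backed off and lifted the arm clear. The readings between moves showed at most about 3 N on the tool, and the robot's clock stood at about 8 s of the 64 s allowed.

- **Alignment:** the final top view puts the head at -0.04° from the pointer, using the pointer direction measured at the start. A fresh fit of the pointer gave -0.6°, but the arm's shadow was on the pointer block by then. Going by the pegs, the head is about 0.8° short of the pointer. All three checks agree to within about 1°.
- **Other things:** all five items on the disc are still upright and rode along with it. The fingers touched only the peg, and I saw nothing out of place on the bench. In the last picture the arm hid part of the cardboard, including the steel disc, so I could not check that again.

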